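Take the stray amber bottle off the turntable

ROBOT

A 6-joint arm with a two-finger parallel gripper is mounted at the origin on the work surface. World frame = base frame: x ahead of the robot, y to its left, z up, the work surface at z = 0. Lengths are in m, angles in rad, forces in N, time in s.
With the tool pointing down it reaches from about 0.35 to 0.975 m from the base axis. Payload 4.9 kg.
Tool frame: the origin (TCP) lies midway between the tips of the shut fingers; the grasp point (between the pads) lies 19 mm behind it; z points along the fingers, y is the line along which they close (so a half turn about z gives the same grasp; the last joint's range is limited). The gripper opens to 85 mm and grips with 20 to 120 N. Pads are 22 mm wide; open, the fingers measure 114 mm over their backs; the gripper's body (76 mm by 85 mm) begins 54 mm behind the grasp point. The pads swing forward as they close: fully open they stand 13 mm farther back than shut.
Start: joints at [1.16, 0.053, 1.613, -0, 1.476, -0.119], TCP at [0.18, 0.599, 0.231] pointing down, gripper open.
Joint ranges: [-3.01, 3.01], [-1.01, 2.22], [0.06, 2.58], [-1.02, 4.17], [0.09, 2.62], [-3.14, 3.14]. Speed limits (rad/s): [2.57, 2.57, 3.14, 3.14, 3.14, 3.14].

INTERFACE

Orientations are given as a unit quaternion [w, x, y, z].
In Python, from plant import manip gives the robot as it stands.
- The arm moves only by the tool move_arm, never from a script. Its argument "increments" is one flat list of numbers, 5 for each row, row after row: the shift along the tool's x, y, z in mm, then the turn about the tool's z in rad, then the opening, from 0 (shut) to 1 (fully open). In form: [tx, ty, tz, spin, jaw, tx, ty, tz, spin, jaw, ...]. A call has 1 to 8 rows; each row shifts and turns the commanded pose from where the row before left it, along the tool's axes as they then stand; what a row does not reach is not made up. A row lasts 1/12 s, in which the tool goes at most 41.7 mm and 7.16 degrees, less where a joint would pass 70% of its speed; a pose out of reach is approached as far as the arm can. A call with a gripper value outside its range is refused whole. The fingers move at their own pace and stop on an object; the grip force is fixed at half the most. Time passes only in rows, so rows that do not move let the fingers close. It gives the time, the measured TCP pose, the force, the opening and the grip force at its end, in the units of the state.
- manip.state(): the state, without advancing time (a new reading comes with each control period).
- manip.grab_frame(name): name is "side" or "top" or "wrist"; returns a dict with "image" (400x640x3 uint8, blue, green, red), "fov_y" (degrees; the focal length in pixels is half the picture's height over the tangent of half this angle, whatever the lens; pixels are square), "cx", "cy" (the principal point, pixels), "eye" and "rotation" of the camera in the world; the wrist camera has in their place "T_tool_cam" (4x4, takes a point from camera to tool coordinates, whose origin is the TCP and whose axes are the flange's). Camera axes: x right, y down, z forward; pixel columns grow to the right and rows downward; lengths in m; the calibration is good to about 2 mm. A picture is of the moment at which its call begins: read the wrist's pose just before it. There is no depth.
- manip.job_done(): hands the job in; it is judged then, once.
The state is a dict: "time": time; "joint_pos": joint angles; "joint_vel": joint speeds; "joint_efforts": joint torques, N m; "tool_pos": TCP position; "tool_rot": TCP orientation; "contact_force": force on the tool from outside, world axes, zero at the start; "ft_torque": the same for the moment, N m; "gripper_width": opening from 0.0 (shut) to 1.0 (fully open); "grasp_force": force on a finger pad.
Only numpy, scipy, OpenCV 4.12 (cv2) and the standard library are available. Lean on these libraries where they do the work, as an engineer would, in place of code of your own. Each camera call takes 0.05 s, during which the arm holds its last target. There are 200 camera calls.

TASK

On the bench, a wooden turntable that spins freely carries two green bottles and one amber (brown) bottle that does not belong with them. Lift the amber bottle off and set it down gently, upright, in the empty cell of the cardboard carton, without dropping it. Leave the two green bottles standing on the turntable.

Things in the scene. Friction and masses are not known exactly. Their poses are not given: they have to be found in the camera images.
- amber_bottle: Amber (brown) glass bottle, silver cap, on the turntable about 85 mm from its centre, 100 mm or more from the green ones. Body 52 mm across up to 62 mm height, shoulder sloping in to 88 mm, straight neck 26 mm across from 88 to 127 mm (grip here from above), cap 29 mm across, top at 140 mm. 0.11 to 0.23 kg. Origin: centre of its underside; z up along the bottle.
- green_bottle_a: Green bottle with a silver cap, same shape and size as the amber one, origin at the centre of its underside, z up. It stands, and stays, on the turntable: a wooden disc 290 mm across with a small red mark at its rim, top 40 mm above the bench, at rest but turning almost without friction about its fixed centre when pushed.
- green_bottle_b: Green bottle with a silver cap, same shape and size as the amber one, origin at the centre of its underside, z up. It stands, and stays, on the turntable: a wooden disc 290 mm across with a small red mark at its rim, top 40 mm above the bench, at rest but turning almost without friction about its fixed centre when pushed.
- empty_cell (a point): Centre of the empty cell's floor (4 mm above the bench) in an open cardboard carton fixed to the bench: 130 (x) x 240 (y) mm, 75 mm high, 4 mm walls. A cross wall makes two cells, each 122 (x) x about 114 (y) mm inside. The other cell, centred 118 mm away along this point's -y, holds another amber bottle of the same size. Axes: x across, y along the carton, z up.
Not all that is in view belongs to the job. What is shaped like the amber_bottle but black is not meant. What is shaped like the green_bottle_a but blue is not meant.

How it is judged:
On the way, in this order (a step that is already met when the one before it is completed fails the run):
1. the amber bottle is held by the fingers and lifted clear of the turntable, at least 40 mm up (height (world z) of amber_bottle above 0.08 m and contact force between the fingers and amber_bottle above 0.3 N), for 0.1 s.
2. still held by the fingers, the amber bottle is lowered into the empty cell until its underside is less than 25 mm above the cell floor (x of amber_bottle in the frame of empty_cell between -0.038 and 0.038 m and y of amber_bottle in the frame of empty_cell between -0.036 and 0.036 m and z of amber_bottle in the frame of empty_cell below 0.025 m and contact force between the fingers and amber_bottle above 0.3 N), for 0.04 s.
At the end, for the whole second after the job is handed in: The amber bottle stands upright (within about 10 degrees), released and at rest, on the floor of the carton's empty cell (underside within 10 mm of it, anywhere inside the cell's walls), and both green bottles stand upright (within about 10 degrees) on the turntable (x of amber_bottle in the frame of empty_cell between -0.038 and 0.038 m and y of amber_bottle in the frame of empty_cell between -0.036 and 0.036 m and z of amber_bottle in the frame of empty_cell below 0.01 m and angle between each of amber_bottle, green_bottle_a, green_bottle_b's own z axis and vertical below 0.17 rad and linear speed of amber_bottle below 0.03 m/s and height (world z) of each of green_bottle_a, green_bottle_b above 0.03 m); the robot touches nothing.
It fails at once if a green bottle is tipped (more than about 25 degrees) or falls off or is lifted from the turntable (underside below 30 mm or above 60 mm over the bench) (angle between any of green_bottle_a, green_bottle_b's own z axis and vertical above 0.44 rad or height (world z) of any of green_bottle_a, green_bottle_b below 0.03 m or height (world z) of any of green_bottle_a, green_bottle_b above 0.06 m).
It also fails if it takes over 45 s, if anything falls off the work surface, if the arm or the gripper's body presses on something with over 40 N, if the wrist force passes 120 N, or if a joint passes its speed limit or range.

## Working session

There is one attempt and no reset: what is moved stays moved. The work goes in short steps, Python scripts to look and compute and a tool call to move; the robot and the scene stay as the last step left them, time stands still between calls to the robot, and variables do not carry over. Pictures are saved under pics/ and viewed, at most 10 in all, crops included, and the job is handed in when it is done.

Besides the shell and the picture viewer there is one more tool, called after ">>>" by a JSON object that holds its "name" and its "arguments". move_arm: Moves the arm, as the interface text tells. Its arguments: {"type":"object","properties":{"increments":{"type":"array"}},"required":["increments"]}

```bash
mkdir -p pics
cat > h.py <<'E'
import numpy as np, cv2
from plant import manip
def K(f):
    h=f["image"].shape[0]; return h/2/np.tan(np.radians(f["fov_y"])/2)
def ray(f,u,v,z):
    fl=K(f); d=np.array(f["rotation"])@np.array([(u-f["cx"])/fl,(v-f["cy"])/fl,1]); e=np.array(f["eye"])
    return e+d*(z-e[2])/d[2]
def proj(f,p):
    c=np.array(f["rotation"]).T@(np.array(p)-np.array(f["eye"])); return K(f)*c[:2]/c[2]+[f["cx"],f["cy"]]
E
python3 - <<'E'
from h import *
for n in("top","side"):
    f=manip.grab_frame(n); cv2.imwrite(f"pics/{n}0.png",f["image"]); print(n,{k:f[k] for k in f if k!="image"})
s=manip.state();print(s)
E
```

```text
top {'fov_y': 56.000417134107884, 'cx': 322.6281061979324, 'cy': 205.49248657720946, 'eye': array([ 0.24575548, -0.00287714,  1.04255148]), 'rotation': array([ 0.07289974, -0.69473029,  0.71141678, -0.07695208])}
side {'fov_y': 52.9320685099185, 'cx': 313.0931837815182, 'cy': 194.09424982602982, 'eye': array([ 0.33297231, -0.74945276,  0.63688902]), 'rotation': array([-0.43979648,  0.8960182 , -0.04872428,  0.03682925])}
{'time': 0.1, 'joint_pos': array([ 1.16001370e+00,  5.32648423e-02,  1.61415481e+00,  3.11178117e-05,
        1.47598957e+00, -1.19008708e-01]), 'joint_vel': array([-0.00200809, -0.00088258, -0.00332321,  0.00126683,  0.00038136,
       -0.00202756]), 'joint_efforts': array([ 1.19692227e-04, -3.94906461e+01, -3.71363926e+01, -5.77649757e-05,
        3.96544041e-03,  2.52710851e-05]), 'tool_pos': array([0.17955412, 0.59806984, 0.23020319]), 'tool_rot': array([-2.52744434e-04,  1.45371437e-01,  9.89376733e-01, -8.72549611e-04]), 'contact_force': array([ 0.86735795, -0.27268203, -0.37680238]), 'ft_torque': array([-0.00530324, -0.04957831,  0.07024178]), 'grasp_force': 0.0, 'gripper_width': 1.0001169332372581}
```

View pics/top0.png

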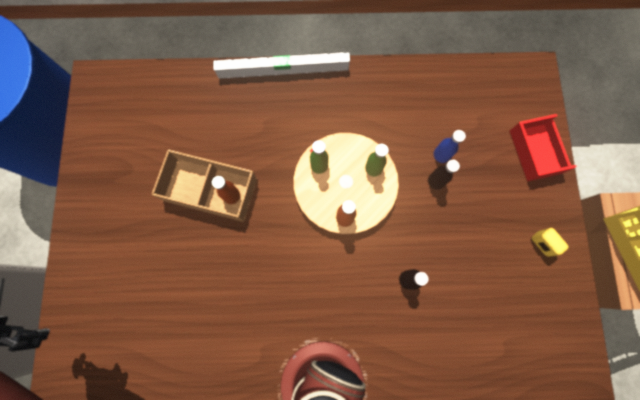

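View pics/side0.png

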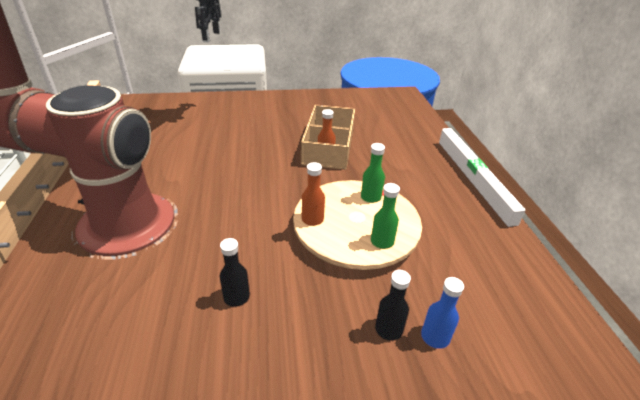

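Top view: turntable at (346,184), with an amber bottle (cap 348,208) and greens at (320,147) and (381,151). The carton is at (204,185): its right cell holds an amber bottle (cap 219,183) and its left cell, at about (185,180), is empty. Two black bottles and one blue one stand apart. Candidates are the amber bottle on the turntable (348,208) and the amber one in the carton (219,183). The one on the turntable fits the description. I'll measure it and confirm with an enlarged crop.

```bash
cat > h.py <<'E'
import numpy as np, cv2
from scipy.spatial.transform import Rotation as R
from plant import manip
def rot(q): return R.from_quat(np.roll(q,-1)).as_matrix()
def K(f): return f["image"].shape[0]/2/np.tan(np.radians(f["fov_y"])/2)
def dirn(f,u,v):
    fl=K(f); return rot(f["rotation"])@np.array([(u-f["cx"])/fl,(v-f["cy"])/fl,1])
def ray(f,u,v,z):
    d=dirn(f,u,v); e=np.array(f["eye"]); return e+d*(z-e[2])/d[2]
def proj(f,p):
    c=rot(f["rotation"]).T@(np.array(p)-np.array(f["eye"])); return K(f)*c[:2]/c[2]+[f["cx"],f["cy"]]
def tri(f,p,g,q):
    a,b=np.array(f["eye"]),np.array(g["eye"]); d,e=dirn(f,*p),dirn(g,*q)
    t=np.linalg.lstsq(np.c_[d,-e],b-a,rcond=None)[0]; x,y=a+d*t[0],b+e*t[1]
    return (x+y)/2,np.linalg.norm(x-y)
def caps(f,lo=150):
    m=((f["image"].min(2)>lo)*255).astype(np.uint8)
    n,_,st,c=cv2.connectedComponentsWithStats(m)
    return [(c[i].round(1).tolist(),int(st[i,4])) for i in range(1,n) if 40<st[i,4]<400]
E
python3 - <<'E'
from h import *
t=manip.grab_frame("top");s=manip.grab_frame("side")
print(caps(t));print(caps(s))
a=cv2.resize(t["image"][130:240,140:410],None,fx=2.9,fy=2.9,interpolation=cv2.INTER_CUBIC)
b=cv2.resize(s["image"][95:275,290:560][:, :],None,fx=1.5,fy=1.5,interpolation=cv2.INTER_CUBIC)
o=np.zeros((a.shape[0]+b.shape[0],a.shape[1],3),np.uint8);o[:a.shape[0]]=a;o[a.shape[0]:,:b.shape[1]]=b
cv2.imwrite("pics/crop1.png",o);print(o.shape)
for n,p,q in(("amb",(348,208),(314.5,168)),("gL",(319.5,147),(377,148.5)),("gR",(381.5,151),(391,190)),("carton amb",(218.5,183),(327.5,114))): print(n,tri(t,p,s,q),ray(t,*p,.18))
print(ray(t,346,184,.04))
E
```

```text
[([458.7, 135.4], 121), ([452.8, 165.3], 124), ([181.7, 181.4], 136), ([217.9, 181.8], 133), ([421.1, 278.2], 146), ([636.9, 318.7], 118), ([619.1, 357.2], 41), ([334.2, 377.7], 55), ([322.3, 394.9], 175)]
[([339.5, 3.3], 119), ([622.2, 45.8], 50), ([336.8, 74.4], 235), ([637.5, 90.7], 42), ([118.2, 121.4], 142), ([327.7, 112.1], 72), ([570.2, 148.2], 94), ([378.1, 147.1], 110), ([5.8, 151.5], 52), ([24.7, 154.8], 51), ([626.1, 159.1], 73), ([314.3, 167.0], 133), ([298.4, 207.6], 71), ([570.0, 236.8], 73), ([229.2, 245.0], 226), ([400.9, 277.2], 257), ([453.8, 284.5], 260)]
(589, 783, 3)
amb (array([ 0.42694082, -0.06978665,  0.17530917]), np.float64(0.0034141001017031353)) [ 0.42422702 -0.06939773  0.18      ]
gL (array([ 0.57716466, -0.00594201,  0.17668538]), np.float64(0.0020694401607461795)) [ 0.57699635 -0.00601699  0.18      ]
gR (array([ 0.56559362, -0.1568893 ,  0.1751572 ]), np.float64(0.0009439578659148583)) [ 0.56330972 -0.15595878  0.18      ]
carton amb (array([0.50455004, 0.24759707, 0.13719073]), np.float64(0.0005869516499890583)) [0.49202254 0.23574218 0.18      ]
[ 0.52097649 -0.0772644   0.04      ]
```

View pics/crop1.png

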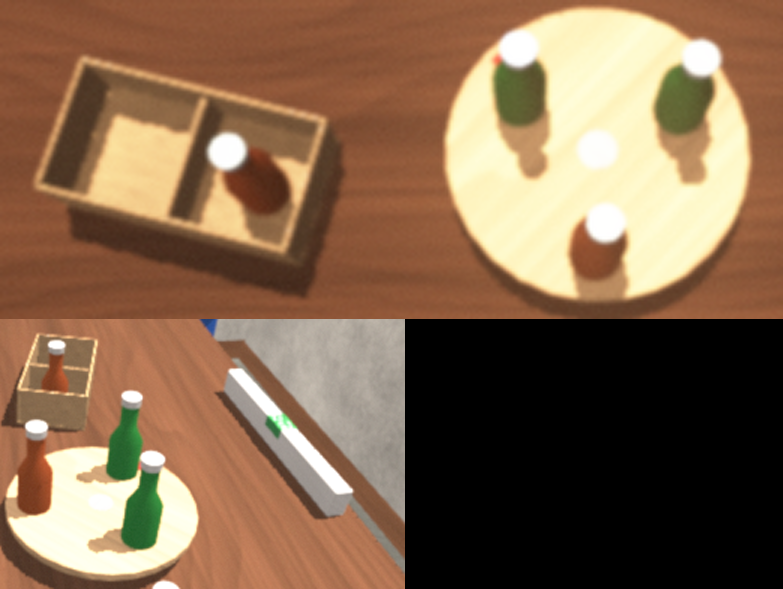

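Crop confirmed: the amber bottle stands on the turntable (cap at crop 605,222), the carton's left cell is empty and its right cell holds the other amber bottle. Next I'll compute the carton pose from its rim corners.

Run:
```python
from h import *
t=manip.grab_frame("top");s=manip.grab_frame("side")
pt=lambda c:ray(t,c[0]/2.9+140,c[1]/2.9+130,.075)
C=[pt(c) for c in((83,58),(327,118),(290,257),(38,187))]
for i in range(4): print(C[i].round(4),np.linalg.norm(C[i]-C[i-3]).round(4))
c=np.mean(C,0); y=(C[0]+C[3]-C[1]-C[2]); y/=np.linalg.norm(y)
e=c+.059*y; print("carton",c,"ydir",y,np.degrees(np.arctan2(y[1],y[0])),"cell",e, "crosswall",pt((188,157)))
x=np.array([y[1],-y[0],0])
for a,b in((1,1),(1,-1),(-1,-1),(-1,1)): 
    p=c+a*.065*x+b*.12*y; p[2]=.075; print("top",proj(t,p).round(1),"side",proj(s,p).round(1))
g=s["image"][90:175,290:370]; cv2.imwrite("pics/crop2.png",cv2.resize(g,None,fx=6,fy=6,interpolation=cv2.INTER_CUBIC))
st=manip.state();print(st["tool_pos"],rot(st["tool_rot"]).round(3))
# amber body bottom check in side view: predicted base and cap centre
for z in(.04,.173): print(proj(s,[.427,-.070,z]),proj(t,[.427,-.070,z]))
```

```text
[0.6181 0.4032 0.075 ] 0.2378
[0.5541 0.1741 0.075 ] 0.1336
[0.4243 0.2054 0.075 ] 0.2414
[0.4945 0.4364 0.075 ] 0.1279
carton [0.52273944 0.30480155 0.075     ] ydir [0.27998444 0.96000454 0.        ] 73.74072377539045 cell [0.53925852 0.36144181 0.075     ] crosswall [0.51970195 0.30102572 0.075     ]
top [169.1 149.8] side [354.9 108.8]
top [253.8 171.6] side [347.7 147.1]
top [239.1 217.7] side [300.5 142.2]
top [152.4 194.7] side [314.5 105. ]
[0.17968798 0.59839524 0.23087133] [[-0.958  0.288 -0.   ]
 [ 0.288  0.958 -0.001]
 [ 0.    -0.001 -1.   ]]
[312.28564407 218.00328413] [344.60936469 217.55148141]
[313.7024087 169.1681461] [348.00493759 207.45074162]
```

View pics/crop2.png

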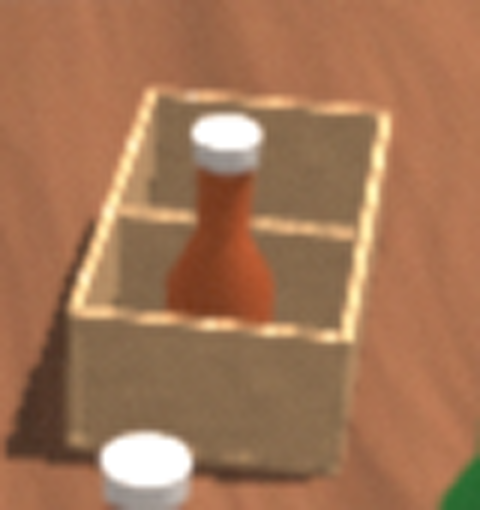

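Side crop: the rim corners (152,90), (390,112), (352,335), (75,312) agree with the predicted projection, so the empty cell centre is about (0.539, 0.361). The tool's closing axis already lies along the carton's y. Moving.

>>> {"name": "move_arm", "arguments": {"increments": [-30,-17,0,0,1,-30,-17,0,0,1,-30,-17,0,0,1,-30,-17,0,0,1,-30,-17,0,0,1,-30,-17,0,0,1,-30,-17,0,0,1,-30,-17,0,0,1]}}

```text
time: 0.97
tool_pos: [0.3714, 0.3979, 0.2314]
tool_rot: [0.0, 0.145, 0.989, 0.0]
contact_force: [0.5, -0.6, 0.7]
gripper_width: 1.002
grasp_force: 0.0
```

>>> {"name": "move_arm", "arguments": {"increments": [-12,-27,0,0,1,-12,-27,0,0,1,-12,-27,0,0,1,-12,-27,0,0,1,-12,-27,0,0,1,-12,-27,0,0,1,-12,-27,0,0,1,-12,-27,0,0,1]}}

```text
time: 1.63
tool_pos: [0.4002, 0.1634, 0.2314]
tool_rot: [0.0, 0.145, 0.989, 0.0]
contact_force: [0.4, 0.4, -0.4]
gripper_width: 1.005
grasp_force: 0.0
```

>>> {"name": "move_arm", "arguments": {"increments": [-12,-27,0,0,1,-12,-27,0,0,1,-12,-27,0,0,1,-12,-27,0,0,1,-12,-27,0,0,1,-12,-27,0,0,1,-12,-27,0,0,1,0,0,0,0,1]}}

```text
time: 2.3
tool_pos: [0.4266, -0.0442, 0.2315]
tool_rot: [0.0, 0.148, 0.989, -0.001]
contact_force: [0.2, -0.3, -0.0]
gripper_width: 1.002
grasp_force: 0.0
```

>>> {"name": "move_arm", "arguments": {"increments": [-4,-12,0,0,1,-4,-12,0,0,1,0,0,0,0,1,0,0,0,0,1]}}

```text
time: 2.63
tool_pos: [0.4271, -0.0653, 0.2312]
tool_rot: [-0.0, 0.146, 0.989, 0.0]
contact_force: [-0.6, 0.3, -0.4]
gripper_width: 0.999
grasp_force: 0.0
```

Run:
```python
from h import *
st=manip.state(); f=manip.grab_frame("wrist"); T=np.array(f["T_tool_cam"]); cv2.imwrite("pics/w1.png",f["image"])
M=np.eye(4);M[:3,:3]=rot(st["tool_rot"]);M[:3,3]=st["tool_pos"];W=M@T
f["eye"]=W[:3,3]; q=R.from_matrix(W[:3,:3]).as_quat(); f["rotation"]=np.roll(q,1)
print(st["tool_pos"],f["eye"],W[:3,:3].round(3)); print("pred cap",proj(f,[.427,-.070,.18]))
for c,a in caps(f,150): print(c,a,ray(f,*c,.18))
```

```text
[ 0.42707789 -0.06532904  0.23124363] [ 0.3502303  -0.04361278  0.37316978] [[ 0.289  0.91   0.299]
 [ 0.957 -0.274 -0.09 ]
 [ 0.     0.312 -0.95 ]]
pred cap [315.894732   227.78248686]
[432.8, 229.5] 359 [0.44958438 0.00079438 0.18      ]
[407.0, 228.8] 122 [ 0.44437625 -0.01480625  0.18      ]
[241.2, 274.7] 43 [ 0.44494299 -0.12756192  0.18      ]
[376.0, 299.1] 118 [ 0.48933534 -0.04608314  0.18      ]
```

View pics/w1.png

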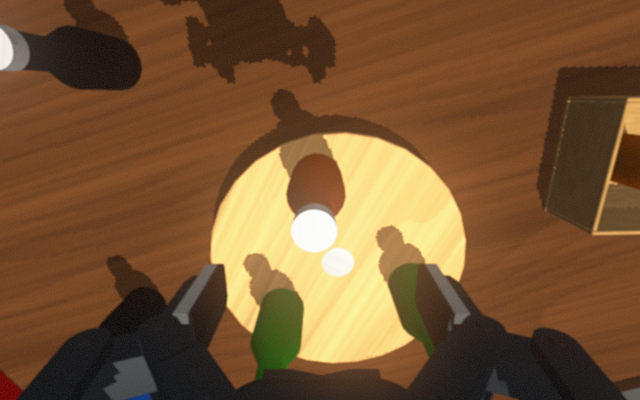

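Wrist view: amber cap at (314,230), within 2 px of the prediction, so the target is about (0.428, -0.071). Greens are at (275,340) and (410,300), clear of the fingers. Descending to the neck.

>>> {"name": "move_arm", "arguments": {"increments": [-2,-5,0,0,1,0,0,17,0,1,0,0,17,0,1,0,0,17,0,1,0,0,17,0,1,0,0,17,0,1,0,0,17,0,1,0,0,0,0,1]}}

```text
time: 3.35
tool_pos: [0.4252, -0.0697, 0.1255]
tool_rot: [-0.003, 0.145, 0.989, 0.001]
contact_force: [0.2, 0.2, 0.0]
gripper_width: 0.999
grasp_force: 0.0
```

>>> {"name": "move_arm", "arguments": {"increments": [0,0,0,0,0.7,0,0,0,0,0.5,0,0,0,0,0.4,0,0,0,0,0.3,0,0,0,0,0.2,0,0,0,0,0.1,0,0,0,0,0,0,0,0,0,0]}}

```text
time: 4.02
tool_pos: [0.4284, -0.0713, 0.1305]
tool_rot: [0.001, 0.145, 0.989, -0.0]
contact_force: [0.1, 0.5, 5.6]
gripper_width: 0.289
grasp_force: 95.5
```

>>> {"name": "move_arm", "arguments": {"increments": [0,0,0,0,0,0,0,0,0,0,0,0,0,0,0,0,0,0,0,0]}}

```text
time: 4.35
tool_pos: [0.4284, -0.0713, 0.1304]
tool_rot: [0.001, 0.145, 0.989, -0.0]
contact_force: [0.7, 0.4, 5.7]
gripper_width: 0.295
grasp_force: 95.5
```

Run:
```python
from h import *
s=manip.grab_frame("side"); cv2.imwrite("pics/s2.png",cv2.resize(s["image"][90:280,230:450],None,fx=3,fy=3,interpolation=cv2.INTER_CUBIC))
```

```text
(no output)
```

View pics/s2.png

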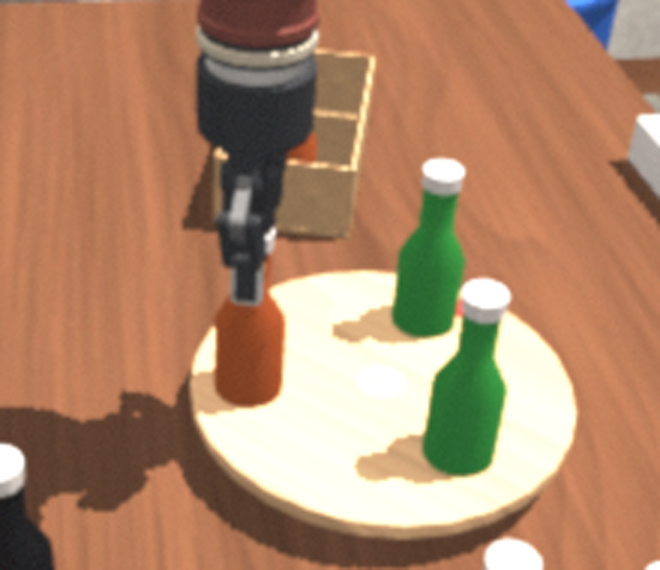

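Gripped upright on the neck (crop 247,285): width about 25 mm, greens undisturbed. Lifting.

>>> {"name": "move_arm", "arguments": {"increments": [0,0,-5,0,0,0,0,-10,0,0,0,0,-20,0,0,0,0,-25,0,0,0,0,-25,0,0,0,0,-25,0,0,0,0,-20,0,0,0,0,-10,0,0]}}

```text
time: 5.07
tool_pos: [0.4283, -0.0713, 0.2726]
tool_rot: [0.002, 0.145, 0.989, -0.0]
contact_force: [0.1, 0.4, -0.6]
gripper_width: 0.29
grasp_force: 96.2
```

>>> {"name": "move_arm", "arguments": {"increments": [0,0,0,0,0,0,0,0,0,0]}}

```text
time: 5.23
tool_pos: [0.4274, -0.071, 0.2688]
tool_rot: [-0.0, 0.145, 0.989, 0.0]
contact_force: [0.4, 0.2, -2.6]
gripper_width: 0.292
grasp_force: 96.2
```

>>> {"name": "move_arm", "arguments": {"increments": [1,10,0,0,0,1,20,0,0,0,1,30,0,0,0,1,30,0,0,0,1,30,0,0,0,1,30,0,0,0,1,30,0,0,0,1,30,0,0,0]}}

```text
time: 5.9
tool_pos: [0.4793, 0.1346, 0.2668]
tool_rot: [-0.002, 0.145, 0.989, -0.0]
contact_force: [0.3, 0.1, -2.0]
gripper_width: 0.292
grasp_force: 96.5
```

>>> {"name": "move_arm", "arguments": {"increments": [1,30,0,0,0,1,30,0,0,0,1,30,0,0,0,1,30,0,0,0,1,30,0,0,0,1,30,0,0,0,1,30,0,0,0,1,16,0,0,0]}}

```text
time: 6.57
tool_pos: [0.5364, 0.3543, 0.266]
tool_rot: [-0.002, 0.144, 0.99, -0.001]
contact_force: [-0.5, -0.1, -2.0]
gripper_width: 0.29
grasp_force: 96.6
```

>>> {"name": "move_arm", "arguments": {"increments": [1,10,0,0,0,0,0,0,0,0,0,0,0,0,0]}}

```text
time: 6.82
tool_pos: [0.5388, 0.3609, 0.2677]
tool_rot: [-0.001, 0.145, 0.989, -0.001]
contact_force: [0.3, -0.9, -1.7]
gripper_width: 0.292
grasp_force: 96.6
```

Run:
```python
from h import *
st=manip.state(); p=st["tool_pos"]; s=manip.grab_frame("side");t=manip.grab_frame("top")
d=np.array([.5393,.3614,.0])-p; print(p,"to go, tool axes",(rot(st["tool_rot"]).T@(d*[1,1,0])*1000).round(1), "base z est",p[2]-.0904)
a=cv2.resize(s["image"][30:190,260:420],None,fx=3.5,fy=3.5);b=cv2.resize(t["image"][110:270,120:180+0],None,fx=3.5,fy=3.5)
cv2.imwrite("pics/c3.png",np.hstack([a,b]))
```

```text
[0.53881299 0.36085885 0.26766726] to go, tool axes [-0.3  0.7 -0. ] base z est 0.1772672606462103
```

View pics/c3.png

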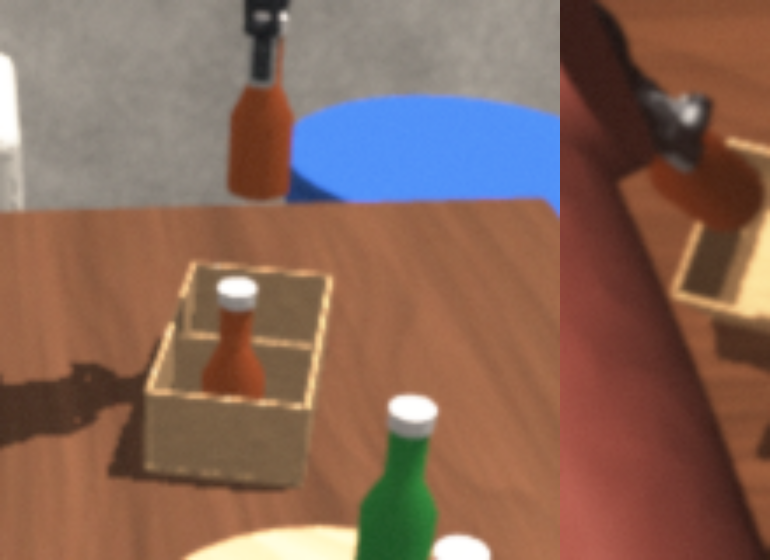

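Side crop: the bottle hangs upright (260,140) in line with the rear, empty cell (about 258,300). Lowering.

>>> {"name": "move_arm", "arguments": {"increments": [0,0,10,0,0,0,0,25,0,0,0,0,30,0,0,0,0,30,0,0,0,0,30,0,0,0,0,20,0,0,0,0,13,0,0,0,0,5,0,0]}}

```text
time: 7.58
tool_pos: [0.538, 0.3594, 0.1029]
tool_rot: [-0.002, 0.146, 0.989, -0.001]
contact_force: [-0.5, 0.2, -2.6]
gripper_width: 0.288
grasp_force: 96.6
```

>>> {"name": "move_arm", "arguments": {"increments": [0,0,2,0,0,0,0,2,0,0,0,0,0,0,0,0,0,0,0,0,0,0,0,0,0]}}

```text
time: 8.0
tool_pos: [0.5405, 0.3615, 0.1039]
tool_rot: [0.001, 0.145, 0.989, 0.001]
contact_force: [-0.6, 0.4, -1.8]
gripper_width: 0.292
grasp_force: 96.6
```

>>> {"name": "move_arm", "arguments": {"increments": [0,0,2,0,0,0,0,2,0,0,0,0,2,0,0,0,0,1,0,0,0,0,0,0,0,0,0,0,0,0]}}

```text
time: 8.5
tool_pos: [0.5395, 0.361, 0.0951]
tool_rot: [-0.0, 0.145, 0.989, -0.0]
contact_force: [-0.3, 0.8, -1.5]
gripper_width: 0.292
grasp_force: 96.6
```

>>> {"name": "move_arm", "arguments": {"increments": [0,0,1,0,0,0,0,0,0,0,0,0,0,0,0]}}

```text
time: 8.75
tool_pos: [0.5398, 0.3611, 0.0946]
tool_rot: [0.0, 0.145, 0.989, 0.0]
contact_force: [-0.2, 0.4, 0.2]
gripper_width: 0.293
grasp_force: 96.9
```

>>> {"name": "move_arm", "arguments": {"increments": [0,0,1,0,0,0,0,0,0,0,0,0,0,0,0]}}

```text
time: 9.0
tool_pos: [0.54, 0.3612, 0.0945]
tool_rot: [0.0, 0.145, 0.989, 0.0]
contact_force: [-2.3, -0.6, 6.0]
gripper_width: 0.292
grasp_force: 97.0
```

On the floor (force now +6 N). Releasing and retreating straight up.

>>> {"name": "move_arm", "arguments": {"increments": [0,0,0,0,0.35,0,0,0,0,0.45,0,0,0,0,0.6,0,0,0,0,0.8,0,0,0,0,1,0,0,0,0,1,0,0,0,0,1,0,0,0,0,1]}}

```text
time: 9.67
tool_pos: [0.54, 0.3612, 0.0937]
tool_rot: [0.0, 0.145, 0.989, 0.0]
contact_force: [-0.2, 0.4, 0.2]
gripper_width: 1.001
grasp_force: 0.1
```

>>> {"name": "move_arm", "arguments": {"increments": [0,0,-5,0,1,0,0,-15,0,1,0,0,-25,0,1,0,0,-30,0,1,0,0,-30,0,1,0,0,-30,0,1,0,0,-15,0,1,0,0,0,0,1]}}

```text
time: 10.33
tool_pos: [0.542, 0.3622, 0.2506]
tool_rot: [0.004, 0.145, 0.989, 0.003]
contact_force: [-0.1, 0.1, -0.2]
gripper_width: 1.002
grasp_force: 0.0
```

Run:
```python
from h import *
s=manip.grab_frame("side"); cv2.imwrite("pics/s4.png",cv2.resize(s["image"][60:280,250:460],None,fx=2.7,fy=2.7))
```

```text
(no output)
```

View pics/s4.png

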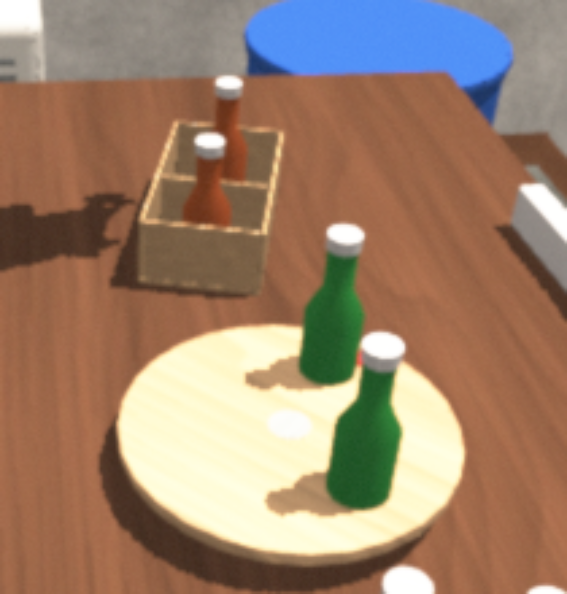

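The bottle stands upright in the rear cell (cap at 228,88), both greens are upright on the turntable, and the gripper is clear.

```bash
python3 -c "
from plant import manip
print(manip.job_done())"
```

```text
the job is handed in; nothing more can be done
None
```

The amber bottle now stands upright and released in the carton's empty cell, both green bottles are still standing on the turntable, and I handed the job in at about 10 s without seeing the verdict.

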